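# Move the additive bottles to the spray rack in reverse order

### The job

The four additive bottles stand in the wooden rack in the order they were mixed in; move all of them to the empty grey rack in the reverse order, so that the leftmost bottle (seen from the robot) ends up in the rightmost pocket, and so on. Stand each bottle upright in the middle of its pocket without tipping any over, and leave the tin, the blue tape roll and the lidded tub beside the racks alone.

Things in the scene. Friction and masses are not known exactly. Their poses are not given: they have to be found in the camera images.
- wood_rack: Light wooden bottle rack, full at the start. Fixed tray, 332 mm long (y axis) x 86 mm (x axis); origin: centre of underside, z up. Floor lined with coloured drip mats, 10 mm above the table; 4 mm walls, tops at 26 mm, part it into one row of four pockets 78 x 78 mm: centres x = 0, y = +123, +41, -41, -123 mm (+y end: left seen from the robot; yaw within 0.12 rad). Grip bottles across the row (along x): little room along it.
- grey_rack: Grey painted bottle rack with dark walls, empty at the start. Fixed tray, 332 mm long (y axis) x 86 mm (x axis); origin: centre of underside, z up. Floor bare, 10 mm above the table; 4 mm walls, tops at 26 mm, part it into one row of four pockets 78 x 78 mm: centres x = 0, y = +123, +41, -41, -123 mm (+y end: left seen from the robot; yaw within 0.12 rad). Grip bottles across the row (along x): little room along it.
- red_bottle: Black bottle with a red cap; round, 57 mm across, 128 mm tall. Origin at the centre of its foot, z up along its axis. It starts upright on the drip mat of its cap colour, its foot 13 mm above the table. Grip the straight body round its side, 35 to 65 mm above the foot, with about 25 N.
- black_bottle: Black bottle with a blue label and a black cap; round, 61 mm across, 145 mm tall. Origin at the centre of its foot, z up along its axis. It starts upright on the drip mat of its cap colour, its foot 13 mm above the table. Grip the straight body round its side, 35 to 70 mm above the foot, with about 25 N.
- blue_bottle: White bottle with a blue label band and a blue cap; round, 51 mm across, 125 mm tall. Origin at the centre of its foot, z up along its axis. It starts upright on the drip mat of its cap colour, its foot 13 mm above the table. Grip the straight body round its side, 35 to 60 mm above the foot, with about 25 N.
- white_bottle: Small white bottle with a white cap; round, 35 mm across, 85 mm tall. Origin at the centre of its foot, z up along its axis. It starts upright on the drip mat of its cap colour, its foot 13 mm above the table. Grip the straight body round its side, 30 to 45 mm above the foot, with about 25 N.
- red_mat: The red drip mat: a red disc 74 mm in diameter, 3 mm thick, fixed on the floor of that pocket of the wooden rack where the red-capped bottle starts. Origin at the centre of its underside. It stays where it is and so still marks that bottle's first place after the bottle is gone.
- black_mat: The black drip mat: a black disc 74 mm in diameter, 3 mm thick, fixed on the floor of that pocket of the wooden rack where the black-capped bottle starts. Origin at the centre of its underside. It stays where it is and so still marks that bottle's first place after the bottle is gone.
- blue_mat: The blue drip mat: a blue disc 74 mm in diameter, 3 mm thick, fixed on the floor of that pocket of the wooden rack where the blue-capped bottle starts. Origin at the centre of its underside. It stays where it is and so still marks that bottle's first place after the bottle is gone.
- white_mat: The white drip mat: a white disc 74 mm in diameter, 3 mm thick, fixed on the floor of that pocket of the wooden rack where the white-capped bottle starts. Origin at the centre of its underside. It stays where it is and so still marks that bottle's first place after the bottle is gone.
- yellow_tin: Bystander: small white and yellow paint tin, 71 mm across, 98 mm tall, left of the racks. Leave alone. Origin at the centre of its underside.
- blue_tape: Bystander: blue masking tape roll lying flat, 99 mm across, 36 mm high, left of the racks. Leave alone. Origin at the centre of its underside.
- lidded_tub: Bystander: low tub with a dark lid, 110 mm across, 74 mm tall, right of the racks. Leave alone. Origin at the centre of its underside.

How it is judged:
At the end, for the whole second after the job is handed in: Each bottle stands upright (within 0.1 rad) and at rest on the floor of the grey rack, within 15 mm, along each of the rack's axes, of the centre of the pocket that mirrors its first pocket in the wooden rack (first from the left becomes first from the right, and so on) (((y of red_mat in the frame of wood_rack between 0.113 and 0.133 m and y of red_bottle in the frame of grey_rack between -0.138 and -0.108 m) or (y of red_mat in the frame of wood_rack between 0.031 and 0.051 m and y of red_bottle in the frame of grey_rack between -0.056 and -0.026 m) or (y of red_mat in the frame of wood_rack between -0.051 and -0.031 m and y of red_bottle in the frame of grey_rack between 0.026 and 0.056 m) or (y of red_mat in the frame of wood_rack between -0.133 and -0.113 m and y of red_bottle in the frame of grey_rack between 0.108 and 0.138 m)) and x of red_bottle in the frame of grey_rack between -0.015 and 0.015 m and z of red_bottle in the frame of grey_rack between 0.005 and 0.015 m and angle between each of red_bottle, black_bottle, blue_bottle, white_bottle's own z axis and vertical below 0.1 rad and linear speed of each of red_bottle, black_bottle, blue_bottle, white_bottle below 0.02 m/s and angular speed of each of red_bottle, black_bottle, blue_bottle, white_bottle below 0.2 rad/s and ((y of black_mat in the frame of wood_rack between 0.113 and 0.133 m and y of black_bottle in the frame of grey_rack between -0.138 and -0.108 m) or (y of black_mat in the frame of wood_rack between 0.031 and 0.051 m and y of black_bottle in the frame of grey_rack between -0.056 and -0.026 m) or (y of black_mat in the frame of wood_rack between -0.051 and -0.031 m and y of black_bottle in the frame of grey_rack between 0.026 and 0.056 m) or (y of black_mat in the frame of wood_rack between -0.133 and -0.113 m and y of black_bottle in the frame of grey_rack between 0.108 and 0.138 m)) and x of black_bottle in the frame of grey_rack between -0.015 and 0.015 m and z of black_bottle in the frame of grey_rack between 0.005 and 0.015 m and ((y of blue_mat in the frame of wood_rack between 0.113 and 0.133 m and y of blue_bottle in the frame of grey_rack between -0.138 and -0.108 m) or (y of blue_mat in the frame of wood_rack between 0.031 and 0.051 m and y of blue_bottle in the frame of grey_rack between -0.056 and -0.026 m) or (y of blue_mat in the frame of wood_rack between -0.051 and -0.031 m and y of blue_bottle in the frame of grey_rack between 0.026 and 0.056 m) or (y of blue_mat in the frame of wood_rack between -0.133 and -0.113 m and y of blue_bottle in the frame of grey_rack between 0.108 and 0.138 m)) and x of blue_bottle in the frame of grey_rack between -0.015 and 0.015 m and z of blue_bottle in the frame of grey_rack between 0.005 and 0.015 m and ((y of white_mat in the frame of wood_rack between 0.113 and 0.133 m and y of white_bottle in the frame of grey_rack between -0.138 and -0.108 m) or (y of white_mat in the frame of wood_rack between 0.031 and 0.051 m and y of white_bottle in the frame of grey_rack between -0.056 and -0.026 m) or (y of white_mat in the frame of wood_rack between -0.051 and -0.031 m and y of white_bottle in the frame of grey_rack between 0.026 and 0.056 m) or (y of white_mat in the frame of wood_rack between -0.133 and -0.113 m and y of white_bottle in the frame of grey_rack between 0.108 and 0.138 m)) and x of white_bottle in the frame of grey_rack between -0.015 and 0.015 m and z of white_bottle in the frame of grey_rack between 0.005 and 0.015 m); the robot touches nothing.
It fails at once if a bottle is tipped over (more than 35 degrees) (angle between any of red_bottle, black_bottle, blue_bottle, white_bottle's own z axis and vertical above 0.61 rad).
It fails at once if a bystander (tin, tape roll or tub) is shifted by more than 30 mm (distance of any of yellow_tin, blue_tape, lidded_tub from where it was at the start of the episode above 0.03 m).
It also fails if it takes over 112 s, if anything falls off the work surface, if the arm or the gripper's body presses on something with over 40 N, if the wrist force passes 120 N, or if a joint passes its speed limit or range.

### The arm

A 7-joint arm with a two-finger parallel gripper is mounted at the origin on a cart in front of the work surface, level with it; the furniture and walls round the work are solid. World frame = base frame: x ahead of the robot, y to its left, z up, the work surface at z = 0. Lengths are in m, angles in rad, forces in N, time in s.
With the tool pointing down it reaches from about 0.4 to 0.925 m from the base axis. Payload 4.1 kg.
Tool frame: the origin (TCP) lies midway between the tips of the shut fingers; the grasp point (between the pads) lies bot.grasp_offset behind it (bot.grasp_offset is the distance from the TCP to the grasp point, in m); z points along the fingers, y is the line along which they close (so a half turn about z gives the same grasp; the last joint's range is limited). The gripper opens to 85 mm and grips with 20 to 120 N. Pads are 22 mm wide; open, the fingers measure 114 mm over their backs; the gripper's body (76 mm by 85 mm) begins 54 mm behind the grasp point. The pads swing forward as they close: fully open they stand 13 mm farther back than shut.
Start: joints at [-1.341, 0.398, 0.045, 1.537, -0.019, 1.207, -0.051], TCP at [0.21, 0.615, 0.231] pointing down, gripper open.
Joint ranges: [-2.82, 2.82], [-0.49, 2.23], [-1.37, 1.46], [0, 2.46], [-1.36, 4.5], [0.23, 2], [-2.94, 2.94]. Speed limits (rad/s): [2.57, 2.57, 3.14, 3.14, 3.14, 3.14, 3.14].

### API

Orientations are given as a unit quaternion [x, y, z, w].
In Python, from workcell import bot gives the robot as it stands.
- The arm moves only by the shell command python3 -m inch 'ROWS' [OPENING]. ROWS is JSON, a list of rows, each a list of 2 entries, a list of its own where there are three numbers: the shift along the tool's x, y, z in m, then the turn, a rotation vector about the tool's x, y, z in rad. A call has 1 to 5 rows; each row is the pose to reach, as a shift and turn from the pose commanded when the call began, along the tool's axes at that moment; what a row does not reach only later rows make up. A row lasts 1/10 s, in which the tool goes at most 50 mm and 8.59 degrees, less where a joint would pass 70% of its speed; a pose out of reach is approached as far as the arm can. A call with a gripper value outside its range is refused whole. OPENING is the closure, from 0 (fully open) to 1 (shut), set as the call begins (- or left out, the last holds). The fingers move at their own pace and stop on an object; the grip force is fixed at half the most. Time passes only in rows, so rows that repeat a pose let the fingers close. It gives the time, the measured TCP pose, the force, the opening and the grip force at its end, in the units of the state.
- bot.sense(): the state, without advancing time (a new reading comes with each control period).
- bot.get_image(name): name is "scene" or "side" or "wrist"; returns the picture (480x640x3 uint8, blue, green, red); there is no depth.
- bot.camera_params(name): a dict with "mtx" (3x3 intrinsics, pixels), "position" and "attitude" of the camera in the world. Camera axes: x right, y up, looking along -z (the intrinsics and any distortion apply to the point x, -y, -z); pixel columns grow to the right and rows downward; lengths in m; the calibration is good to about 2 mm. A picture is of the moment at which its call begins: read the wrist's pose just before it. camera_params takes no time and is no camera call; for the wrist camera it gives the pose at the moment of the call.
- bot.hand_in(): hands the job in; it is judged then, once.
The state is a dict: "time": time; "joint_positions": joint angles; "joint_velocities": joint speeds; "joint_efforts": joint torques, N m; "tcp_pos": TCP position; "eef_rot": TCP orientation; "contact_force": force on the tool from outside, world axes, zero at the start; "ft_torque": the same for the moment, N m; "opening": opening from 0.0 (shut) to 1.0 (fully open); "grip_force": force on a finger pad.
Only numpy, scipy, OpenCV 4.12 (cv2) and the standard library are available. Lean on these libraries where they do the work, as an engineer would, in place of code of your own. Each camera call takes 0.05 s, during which the arm holds its last target. There are 200 camera calls.

## Working session

There is one attempt and no reset: what is moved stays moved. The work goes in short steps, Python scripts to look and compute and a shell command to move; the robot and the scene stay as the last step left them, time stands still between calls to the robot, and variables do not carry over. Pictures are saved under pics/ and viewed, at most 14 in all, crops included, and the job is handed in when it is done.

```bash
ls; mkdir -p pics
python3 - <<'E'
from workcell import bot
import cv2
s=bot.sense()
print(s['time'],s['tcp_pos'],s['eef_rot'],s['opening'],bot.grasp_offset)
for n in("scene","side","wrist"):
    p=bot.camera_params(n);print(n,p)
for n in("scene","side"):
    cv2.imwrite(f"pics/{n}0.png",bot.get_image(n))
E
```

```text
pics
0.0 [0.20967529 0.61457892 0.23025721] [ 1.63615015e-01  9.86523778e-01 -9.77972021e-04 -7.80398955e-05] 0.9989641084838393 0.0187
scene {'mtx': array([[578.94018283,   0.        , 316.5456032 ],
       [  0.        , 578.94018283, 238.01728963],
       [  0.        ,   0.        ,   1.        ]]), 'position': array([-0.14221505, -0.63073182,  0.82594675]), 'attitude': array([ 0.38122512, -0.17489729, -0.37307466,  0.82758301])}
side {'mtx': array([[440.95465482,   0.        , 313.03756124],
       [  0.        , 440.95465482, 240.49822932],
       [  0.        ,   0.        ,   1.        ]]), 'position': array([ 0.25015877, -0.93996472,  0.64246067]), 'attitude': array([ 0.47666058, -0.08108425, -0.12119388,  0.8669095 ])}
wrist {'mtx': array([[348.44200857,   0.        , 316.86061497],
       [  0.        , 348.44200857, 237.23909981],
       [  0.        ,   0.        ,   1.        ]]), 'position': array([0.14250342, 0.63809843, 0.37147067]), 'attitude': array([-0.11647935, -0.08223882,  0.57583434,  0.80503674])}
```

View pics/scene0.png

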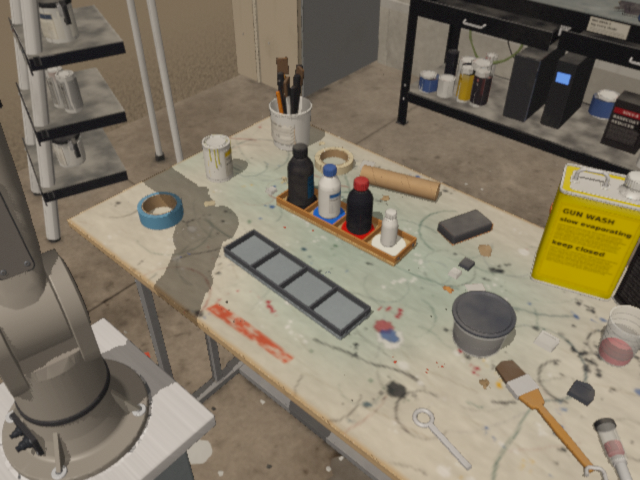

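View pics/side0.png

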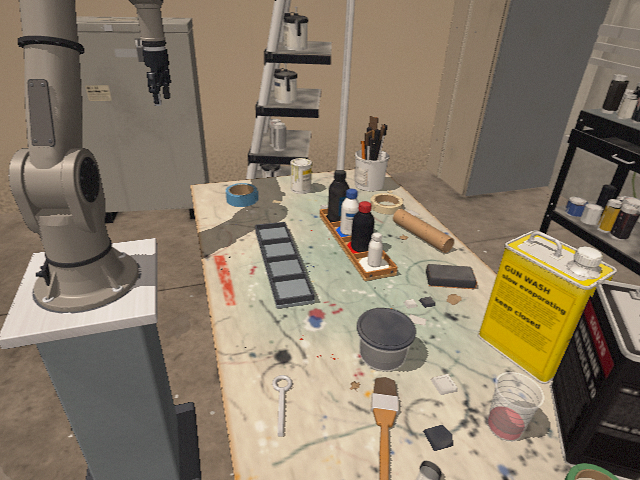

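The scene view shows, left to right, black (300,146), blue (330,168), red (361,181) and white (390,211) caps. The grey rack has corners at about (243,232), (224,248), (369,308) and (343,334). The tin, tape and tub are clear of both racks.

```bash
cat > h.py <<'E'
import numpy as np,cv2
from workcell import bot
from scipy.spatial.transform import Rotation as R
def ray(n,uv,z,p=None):
    p=p or bot.camera_params(n);K=p['mtx']
    d=np.array([(uv[0]-K[0,2])/K[0,0],-(uv[1]-K[1,2])/K[1,1],-1.])
    d=R.from_quat(p['attitude']).apply(d);c=p['position']
    return c+d*(z-c[2])/d[2]
def proj(n,P,p=None):
    p=p or bot.camera_params(n);K=p['mtx']
    q=R.from_quat(p['attitude']).inv().apply(np.atleast_2d(P)-p['position'])
    return np.c_[K[0,2]-K[0,0]*q[:,0]/q[:,2], K[1,2]+K[1,1]*q[:,1]/q[:,2]]
def rack(c,yaw,y,x=0,z=0):
    return np.array([c[0]+x*np.cos(yaw)-y*np.sin(yaw),c[1]+x*np.sin(yaw)+y*np.cos(yaw),z])
def tool(target,yawdes=None):
    "shift in tool axes from present TCP to world target"
    s=bot.sense();return R.from_quat(s['eef_rot']).inv().apply(np.array(target)-s['tcp_pos'])
E
python3 - <<'E'
from h import *
np.set_printoptions(precision=4,suppress=True)
print('grey corners z.026')
for uv in[(243,231),(223,248),(369,308),(343,334)]:print(uv,ray('scene',uv,.026)[:2])
print('bottle tops')
for k,uv,z in[('black',(300,146),.158),('blue',(330,168),.138),('red',(361,181),.141),('white',(390,211),.098)]:print(k,ray('scene',uv,z)[:2])
for k,uv,z in[('black',(339,172),.158),('blue',(350,193),.138),('red',(365,205),.141),('white',(377,236),.098)]:print(k,ray('side',uv,z)[:2])
print('wood corners');
for uv in[(415,238),(403,259)]:print(ray('scene',uv,.026)[:2])
print('tin',ray('scene',(217,140),.098)[:2],'tape',ray('scene',(161,203),.036)[:2],'tub',ray('scene',(484,310),.074)[:2])
s=R.from_quat(bot.sense()['eef_rot']);print(s.as_matrix())
im=bot.get_image('scene')
b=im.copy();b=cv2.resize(b[125:345,190:430],None,fx=2.7,fy=2.7,interpolation=cv2.INTER_CUBIC);cv2.imwrite('pics/crop.png',b);print(b.shape)
E
```

```text
grey corners z.026
(243, 231) [0.478  0.1211]
(223, 248) [0.4122 0.1116]
(369, 308) [ 0.4798 -0.2194]
(343, 334) [ 0.3991 -0.2229]
bottle tops
black [0.6584 0.1173]
blue [0.6594 0.0315]
red [ 0.6618 -0.0504]
white [ 0.667  -0.1248]
black [0.6541 0.115 ]
blue [0.653  0.0229]
red [ 0.6628 -0.0547]
white [ 0.665  -0.1336]
wood corners
[ 0.7059 -0.17  ]
[ 0.634 -0.189]
tin [0.6169 0.3526] tape [0.4151 0.3226] tub [ 0.5726 -0.3977]
[[-0.9465  0.3228 -0.0004]
 [ 0.3228  0.9465 -0.0016]
 [-0.0001 -0.0017 -1.    ]]
(594, 648, 3)
```

View pics/crop.png

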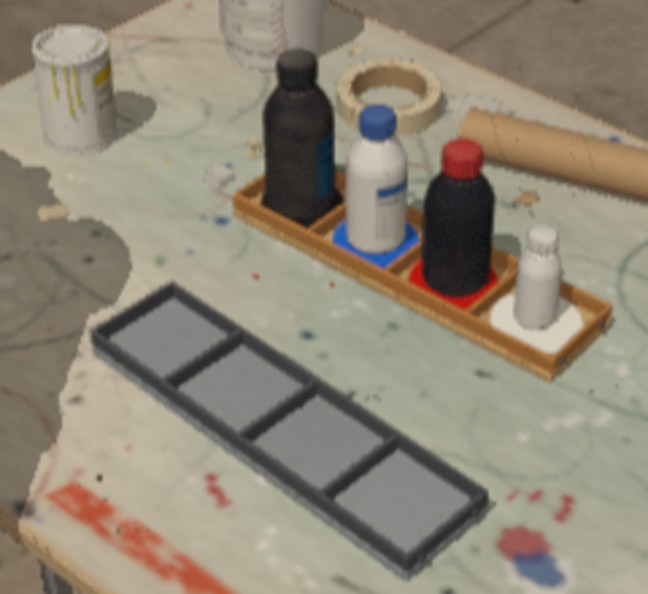

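The crop gives sharper rim corners for the grey rack at (254,231), (224,248), (371,307) and (341,333). For the wooden rack they are (277,198), (416,239) and (394,260). I'll fit both racks to these.

Run:
```python
from h import *
from scipy.optimize import least_squares
np.set_printoptions(precision=4,suppress=True)
L=.166;W=.043
def fit(obs,g):
    f=lambda v:np.concatenate([proj('scene',rack(v[:2],v[2],sy*L,sx*W,.026))[0]-uv for sx,sy,uv in obs])
    r=least_squares(f,g);return r.x,r.fun
g=fit([(1,1,(254.1,230.6)),(-1,1,(224.4,248.3)),(1,-1,(370.7,307.2)),(-1,-1,(341.1,333.1))],[.45,-.05,0])
w=fit([(-1,1,(277,198)),(1,-1,(415.9,239.1)),(-1,-1,(394.1,260.2))],[.66,0,0])
print('grey',g);print('wood',w)
for y in(.123,.041,-.041,-.123):print(y,rack(g[0][:2],g[0][2],y),rack(w[0][:2],w[0][2],y))
```

```text
grey (array([ 0.4481, -0.0558, -0.0449]), array([-0.07  , -1.5703, -1.3884, -0.4965,  1.278 ,  0.7605,  0.0273,
        0.4193]))
wood (array([ 0.6591, -0.0108,  0.015 ]), array([-1.1058, -0.9645,  1.1561,  0.4394, -0.1352,  0.066 ]))
0.123 [0.4536 0.0671 0.    ] [0.6573 0.1122 0.    ]
0.041 [ 0.45   -0.0148  0.    ] [0.6585 0.0302 0.    ]
-0.041 [ 0.4463 -0.0967  0.    ] [ 0.6597 -0.0518  0.    ]
-0.123 [ 0.4426 -0.1786  0.    ] [ 0.661  -0.1338  0.    ]
```

```bash
cat > go.py <<'E'
# go.py x y z yaw tilt_deg : TCP goal -> shift and turn in present tool axes
import sys; from h import *
x,y,z,yaw,a=map(float,sys.argv[1:6]);a=np.radians(a)
G=R.from_euler('z',yaw)*R.from_matrix(np.array([[0,1,0],[np.cos(a),0,np.sin(a)],[np.sin(a),0,-np.cos(a)]]))
s=bot.sense();Q=R.from_quat(s['eef_rot'])
sh=Q.inv().apply(np.array([x,y,z])-s['tcp_pos']);tu=(Q.inv()*G).as_rotvec()
print('shift',np.round(sh,4).tolist(),'turn',np.round(tu,3).tolist(),'| t',round(s['time'],2),'tcp',np.round(s['tcp_pos'],4),'j',np.round(s['joint_positions'],2),'open',round(s['opening'],3),'grip',round(s['grip_force'],1),'F',np.round(s['contact_force'],1))
E
python3 go.py 0.5 0 .36 0 0; python3 -m inch '[[[-0.45,-0.45,-0.12],[0,0,1.2]],[[-0.45,-0.45,-0.12],[0,0,1.2]],[[-0.45,-0.45,-0.12],[0,0,1.2]],[[-0.45,-0.45,-0.12],[0,0,1.2]],[[-0.45,-0.45,-0.12],[0,0,1.2]]]' ; python3 go.py .5 0 .36 0 0
```

```text
shift [-0.4732, -0.4883, -0.1287] turn [-0.001, 0.001, 1.242] | t 0.15 tcp [0.2097 0.6147 0.2305] j [-1.34  0.4   0.05  1.54 -0.02  1.21 -0.05] open 0.999 grip 0.0 F [ 0.4 -0.9  0.9]
time: 0.65
tcp_pos: [0.3187, 0.3926, 0.2777]
eef_rot: [0.516, 0.856, -0.0, -0.0]
contact_force: [0.4, 0.1, -0.1]
opening: 0.998
grip_force: 0.0
shift [-0.4318, -0.0231, -0.0823] turn [-0.0, 0.0, 0.486] | t 0.65 tcp [0.3187 0.3926 0.2777] j [-1.21  0.1   0.25  1.82 -0.03  1.23 -0.46] open 0.998 grip 0.0 F [ 0.4  0.1 -0.1]
```

```bash
python3 -m inch '[[[-0.432,-0.023,-0.082],[0,0,0.486]],[[-0.432,-0.023,-0.082],[0,0,0.486]],[[-0.432,-0.023,-0.082],[0,0,0.486]],[[-0.432,-0.023,-0.082],[0,0,0.486]],[[-0.432,-0.023,-0.082],[0,0,0.486]]]' >/dev/null; python3 go.py .5 0 .36 0 0
```

```text
shift [-0.1707, 0.0762, -0.0356] turn [0.0, -0.001, 0.006] | t 1.15 tcp [0.4229 0.1703 0.3245] j [-0.98 -0.03  0.49  1.85  0.02  1.32 -0.49] open 1.006 grip 0.0 F [1.3 0.7 0.6]
```

```bash
python3 -m inch '[[[-0.17,0.077,-0.036],[0,0,0.006]],[[-0.17,0.077,-0.036],[0,0,0.006]],[[-0.17,0.077,-0.036],[0,0,0.006]],[[-0.17,0.077,-0.036],[0,0,0.006]],[[-0.17,0.077,-0.036],[0,0,0.006]]]' >/dev/null; python3 go.py .5 0 .36 0 0
python3 - <<'E'
from h import *
p=bot.camera_params('wrist');cv2.imwrite('pics/w1.png',bot.get_image('wrist'));print(p['position'],p['attitude'])
import pickle;pickle.dump(p,open('w1.pkl','wb'))
E
```

```text
shift [0.0041, -0.0022, 0.0014] turn [0.003, 0.003, -0.011] | t 1.65 tcp [ 0.5021 -0.0041  0.3614] j [-0.77  0.06  0.73  1.7  -0.04  1.4  -0.04] open 0.994 grip 0.0 F [-0.2  0.1 -0.5]
[0.50326908 0.06820127 0.50246815] [-1.43980420e-01 -4.95492120e-04 -6.03521700e-03  9.89562009e-01]
```

View pics/w1.png

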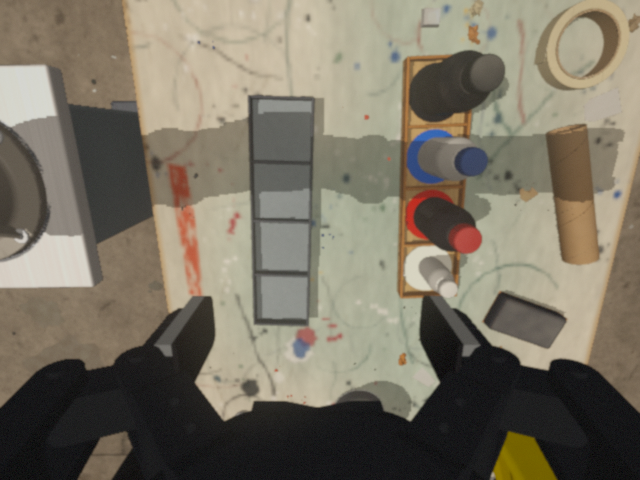

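The overhead wrist view shows grey rim corners at (249,96), (314,96), (308,325) and (254,325). The wooden rim corners are (405,57), (400,296) and (457,297). Cap tops are black (488,71), blue (471,162), red (466,240) and white (447,290).

```bash
python3 - <<'E'
from h import *
import pickle
from scipy.optimize import least_squares
np.set_printoptions(precision=4,suppress=True)
p=pickle.load(open('w1.pkl','rb'));L=.166;W=.043
def fit(obs,g):
    f=lambda v:np.concatenate([proj('wrist',rack(v[:2],v[2],sy*L,sx*W,.026),p)[0]-uv for sx,sy,uv in obs])
    r=least_squares(f,g);return r.x,r.fun
g=fit([(-1,1,(249,96)),(1,1,(314,96)),(1,-1,(308,325)),(-1,-1,(254,325))],[.45,-.05,0]);print(g)
w=fit([(-1,1,(405,57)),(-1,-1,(400,296)),(1,-1,(457,297))],[.66,0,0]);print(w)
for y in(.123,.041,-.041,-.123):print(y,rack(g[0][:2],g[0][2],y),rack(w[0][:2],w[0][2],y))
for k,uv,z in[('black',(488,71),.158),('blue',(471,162),.138),('red',(466,240),.141),('white',(447,290),.098)]:print(k,ray('wrist',uv,z,p)[:2])
E
python3 go.py .664 -.134 .2 0 0
```

```text
(array([ 0.4531, -0.0502, -0.0413]), array([-1.5132, -1.8921,  1.1408,  0.2677,  1.1116,  1.9594, -0.6493,
        0.5857]))
(array([ 0.6637, -0.0047,  0.0368]), array([ 0.0258, -1.6363, -0.1422,  3.0176,  0.1147, -0.5754]))
0.123 [0.4582 0.0727 0.    ] [0.6592 0.1182 0.    ]
0.041 [ 0.4548 -0.0093  0.    ] [0.6622 0.0363 0.    ]
-0.041 [ 0.4514 -0.0912  0.    ] [ 0.6652 -0.0456  0.    ]
-0.123 [ 0.448  -0.1731  0.    ] [ 0.6682 -0.1276  0.    ]
black [0.6596 0.1207]
blue [0.6622 0.0384]
red [ 0.6649 -0.0444]
white [ 0.6673 -0.124 ]
shift [-0.1324, 0.1636, 0.1608] turn [0.001, 0.001, -0.007] | t 1.7 tcp [ 5.011e-01 -4.000e-04  3.606e-01] j [-0.77  0.06  0.72  1.7  -0.04  1.4  -0.05] open 1.001 grip 0.0 F [-0.2  1.1  0.1]
```

```bash
python3 go.py .666 -.1845 .154 .02 30;  python3 -m inch '[[[-0.06,0.06,0],[0,0,0]],[[-0.12,0.13,0.02],[0,-0.15,0]],[[-0.183,0.165,0.10],[0,-0.3,0]],[[-0.183,0.165,0.206],[0,-0.45,0]],[[-0.183,0.165,0.206],[0,-0.524,0]]]' >/dev/null; python3 go.py .666 -.1845 .154 .02 30
```

```text
shift [-0.1829, 0.1659, 0.2068] turn [0.008, 0.524, -0.026] | t 1.7 tcp [ 5.011e-01 -4.000e-04  3.606e-01] j [-0.77  0.06  0.72  1.7  -0.04  1.4  -0.05] open 1.001 grip 0.0 F [-0.2  1.1  0.1]
shift [-0.0024, 0.0313, 0.0977] turn [-0.001, 1.048, -0.012] | t 2.2 tcp [ 0.6344 -0.1337  0.2374] j [-0.7   0.52  0.81  1.64  0.17  1.11 -0.03] open 0.994 grip 0.0 F [ 0.7  2.2 -0.4]
```

```bash
python3 -m inch '[[[0,0.03,0],[0,0.15,0]],[[0,0.03,0],[0,0.3,0]],[[0,0.03,0],[0,0.45,0]],[[0,0.03,0],[0,0.6,0]],[[0,0.03,0],[0,0.75,0]]]' >/dev/null; python3 go.py .666 -.1845 .154 .02 30
```

```text
shift [-0.0668, 0.0027, 0.0741] turn [0.008, 0.29, -0.015] | t 2.7 tcp [ 0.663  -0.1367  0.2416] j [-0.09  0.53  0.52  1.42 -0.48  1.37  0.51] open 1.0 grip 0.0 F [-0.7 -0.5 -1.7]
```

```bash
python3 -m inch '[[[-0.066,0.003,0.073],[0,0.15,0]],[[-0.066,0.003,0.073],[0,0.29,-0.015]],[[-0.066,0.003,0.073],[0,0.29,-0.015]],[[-0.066,0.003,0.073],[0,0.29,-0.015]],[[-0.066,0.003,0.073],[0,0.29,-0.015]]]' >/dev/null; python3 go.py .666 -.1145 .033 .02 30
python3 - <<'E'
from h import *
import pickle
p=bot.camera_params('wrist');im=bot.get_image('wrist');pickle.dump(p,open('w2.pkl','wb'))
for q,c in[((.666,-.126,.098),(0,255,0)),((.666,-.126,.013),(0,255,255))]:
    u=proj('wrist',q,p)[0];print(u);cv2.circle(im,tuple(int(v) for v in u),3,c,1)
cv2.imwrite('pics/w2.png',im)
E
```

```text
shift [-0.0, -0.0003, 0.141] turn [0.008, 0.006, 0.001] | t 3.2 tcp [ 0.6666 -0.1843  0.1555] j [ 0.18  0.72  0.41  1.37 -0.71  1.45  0.77] open 0.997 grip 0.0 F [0.3 1.  0.7]
[315.66907423 213.88791405]
[315.33593567 242.2614164 ]
```

View pics/w2.png

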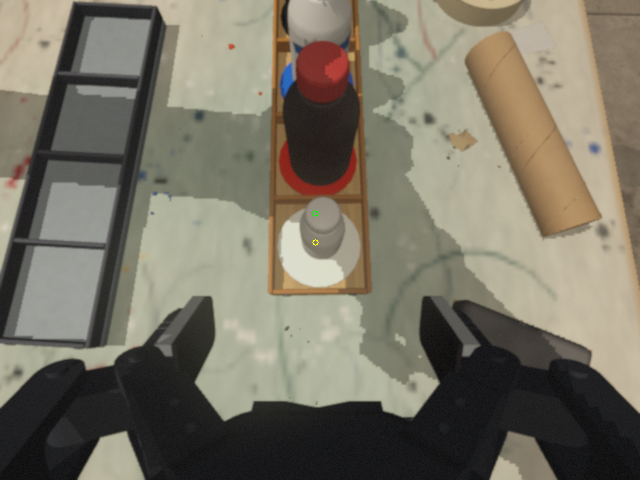

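Close view: the white cap top is at about (322,208), near the prediction (316,214). The red cap is at (323,58). The wooden rim's near corners are (270,288) and (370,288), and the jaws straddle the row cleanly.

```bash
python3 - <<'E'
from h import *
import pickle
np.set_printoptions(precision=4,suppress=True)
p=pickle.load(open('w2.pkl','rb'))
print(ray('wrist',(322,208),.098,p),ray('wrist',(323,58),.141,p),ray('wrist',(270,290),.026,p),ray('wrist',(371,290),.026,p), 'mat',ray('wrist',(319,246),.013,p),'grey',ray('wrist',(104,344),.026,p),ray('wrist',(2,342),.026,p))
E
python3 go.py .67 -.1145 .033 .02 30
```

```text
[ 0.67   -0.1219  0.098 ] [ 0.6687 -0.0449  0.141 ] [ 0.6296 -0.1695  0.026 ] [ 0.7123 -0.1681  0.026 ] mat [ 0.6693 -0.1293  0.013 ] grey [ 0.501  -0.2139  0.026 ] [ 0.4208 -0.2137  0.026 ]
shift [-0.0011, 0.0029, 0.142] turn [0.009, 0.007, 0.003] | t 3.25 tcp [ 0.6672 -0.1838  0.157 ] j [ 0.18  0.71  0.41  1.37 -0.71  1.45  0.77] open 0.998 grip 0.0 F [-0.5 -1.2  0. ]
```

```bash
python3 -m inch '[[[0,0.003,0.045],[0,0,0]],[[-0.001,0.003,0.09],[0,0,0]],[[-0.001,0.003,0.125],[0,0,0]],[[-0.001,0.003,0.142],[0,0,0]],[[-0.001,0.003,0.142],[0,0,0]]]' | tail -4; python3 go.py .67 -.1145 .033 .02 30; python3 -m inch '[[[0,0,0],[0,0,0]],[[0,0,0],[0,0,0]],[[0,0,0],[0,0,0]],[[0,0,0],[0,0,0]],[[0,0,0],[0,0,0]]]' 1; python3 go.py .67 -.1145 .15 .02 30
```

```text
eef_rot: [0.676, 0.691, 0.181, -0.181]
contact_force: [-0.0, -0.7, 0.4]
opening: 1.0
grip_force: 0.0
shift [-0.0004, 0.0017, -0.0023] turn [0.005, 0.005, 0.002] | t 3.75 tcp [ 0.6683 -0.1131  0.0312] j [ 0.11  0.8   0.36  1.52 -0.78  1.22  0.83] open 1.0 grip 0.0 F [-0.  -0.7  0.4]
time: 4.25
tcp_pos: [0.669, -0.1193, 0.0323]
eef_rot: [0.679, 0.689, 0.182, -0.178]
contact_force: [0.7, -2.5, 5.6]
opening: 0.374
grip_force: 59.8
shift [0.0621, 0.002, -0.1001] turn [0.011, 0.009, -0.002] | t 4.25 tcp [ 0.669  -0.1193  0.0323] j [ 0.11  0.8   0.36  1.52 -0.79  1.22  0.83] open 0.374 grip 59.8 F [ 0.7 -2.5  5.6]
```

```bash
python3 -m inch '[[[0.015,0,-0.026],[0,0,0]],[[0.03,0,-0.052],[0,0,0]],[[0.05,0,-0.086],[0,0,0]],[[0.06,-0.03,-0.104],[0,0,0]],[[0.06,-0.07,-0.104],[0,0,0]]]' | tail -4; python3 go.py .456 .079 .135 -.04 30
```

```text
eef_rot: [0.677, 0.691, 0.183, -0.176]
contact_force: [-0.8, -0.9, -0.6]
opening: 0.374
grip_force: 59.7
shift [0.1657, -0.1409, 0.1127] turn [-0.016, 0.01, 0.055] | t 4.75 tcp [ 0.5998 -0.1184  0.1537] j [ 0.08  0.56  0.42  1.63 -0.7   1.32  0.78] open 0.374 grip 59.7 F [-0.8 -0.9 -0.6]
```

```bash
python3 -m inch '[[[0.033,-0.03,0.02],[0,0,0]],[[0.066,-0.06,0.043],[0,0,0.02]],[[0.1,-0.09,0.066],[-0.01,0,0.04]],[[0.133,-0.12,0.09],[-0.016,0,0.055]],[[0.166,-0.141,0.113],[-0.016,0.01,0.055]]]' | tail -4; python3 -m inch '[[[0,0,0],[0,0,0]],[[0,0,0],[0,0,0]]]' >/dev/null; python3 go.py .456 .079 .135 -.04 30;python3 - <<'E'
from h import *
import pickle
p=bot.camera_params('wrist');im=bot.get_image('wrist');pickle.dump(p,open('w3.pkl','wb'))
cv2.imwrite('pics/w3.png',im)
E
```

```text
eef_rot: [0.698, 0.667, 0.185, -0.183]
contact_force: [1.6, 0.1, -0.5]
opening: 0.372
grip_force: 59.6
shift [-0.0008, 0.0031, -0.0025] turn [-0.007, -0.002, -0.004] | t 5.45 tcp [0.453  0.081  0.1333] j [-0.21  0.25  0.35  2.14 -0.75  0.99  0.59] open 0.371 grip 59.8 F [-0.1  0.2 -0.3]
```

View pics/w3.png

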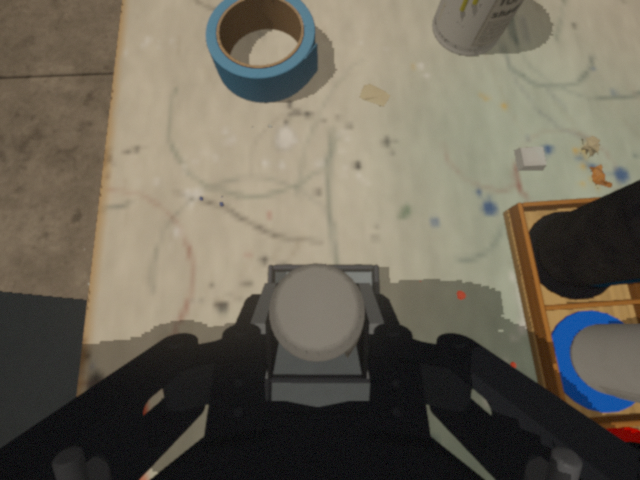

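The grey rack's far rim corners are at (269,265) and (379,265), the divider is at about y=380, and the white cap in hand is at (317,312).

Run:
```python
from h import *
import pickle
np.set_printoptions(precision=4,suppress=True)
p=pickle.load(open('w3.pkl','rb'))
print('top',ray('wrist',(317,312),.1993,p))
print('corners',ray('wrist',(269,265),.026,p),ray('wrist',(379,265),.026,p),'divider',ray('wrist',(271,376),.026,p),ray('wrist',(369,376),.026,p))
```

```text
top [0.454  0.0743 0.1993]
corners [0.4173 0.1161 0.026 ] [0.5018 0.1126 0.026 ] divider [0.4182 0.0359 0.026 ] [0.4881 0.0331 0.026 ]
```

```bash
python3 -m inch '[[[-0.015,0.003,0.025],[0,0,0]],[[-0.03,0.003,0.048],[0,0,0]],[[-0.044,0.003,0.07],[0,0,0]],[[-0.05,0.003,0.08],[0,0,0]],[[-0.053,0.003,0.086],[0,0,0]]]' | tail -4; python3 -m inch '[[[0,0,0],[0,0,0]],[[0,0,0],[0,0,0]]]'|tail -4; python3 go.py .456 .078 .0298 -.04 30
```

```text
eef_rot: [0.698, 0.667, 0.185, -0.183]
contact_force: [-0.4, -0.1, -1.0]
opening: 0.374
grip_force: 59.8
eef_rot: [0.698, 0.668, 0.186, -0.182]
contact_force: [0.7, 0.1, -0.6]
opening: 0.375
grip_force: 59.8
shift [-0.0011, -0.0007, 0.0031] turn [-0.004, -0.003, -0.005] | t 6.2 tcp [0.4567 0.0773 0.033 ] j [-0.14  0.44  0.29  2.19 -0.93  0.85  0.84] open 0.375 grip 59.8 F [ 0.7  0.1 -0.6]
```

```bash
python3 -m inch '[[[-0.0005,0,0.001],[0,0,0]],[[-0.001,0,0.0017],[0,0,0]],[[-0.0013,0,0.0022],[0,0,0]]]'|tail -6;  python3 -m inch '[[[0,0,0],[0,0,0]],[[0,0,0],[0,0,0]]]'|tail -6
```

```text
time: 6.5
tcp_pos: [0.456, 0.0777, 0.0301]
eef_rot: [0.697, 0.668, 0.185, -0.182]
contact_force: [0.9, 0.3, -0.7]
opening: 0.372
grip_force: 59.8
time: 6.7
tcp_pos: [0.4558, 0.0776, 0.0298]
eef_rot: [0.698, 0.668, 0.185, -0.183]
contact_force: [1.0, 0.4, -0.9]
opening: 0.373
grip_force: 59.8
```

```bash
python3 -m inch '[[[-0.0003,0,0.0005],[0,0,0]],[[-0.0005,0,0.001],[0,0,0]],[[-0.0005,0,0.001],[0,0,0]]]'|tail -6;  python3 -m inch '[[[0,0,0],[0,0,0]],[[0,0,0],[0,0,0]],[[0,0,0],[0,0,0]],[[0,0,0],[0,0,0]],[[0,0,0],[0,0,0]]]' 0|tail -6; python3 -m inch '[[[0,0,-0.02],[0,0,0]],[[0,0,-0.05],[0,0,0]],[[0,0,-0.09],[0,0,0]],[[0,0,-0.13],[0,0,0]],[[0,0,-0.16],[0,0,0]]]'|tail -6; python3 go.py .668 -.20 .25 0.02 60;python3 - <<'E'
from h import *
cv2.imwrite('pics/w4.png',bot.get_image('wrist'))
E
```

```text
time: 7.0
tcp_pos: [0.4558, 0.0776, 0.0293]
eef_rot: [0.697, 0.668, 0.185, -0.183]
contact_force: [-2.5, -1.5, 5.3]
opening: 0.372
grip_force: 60.5
time: 7.5
tcp_pos: [0.4557, 0.0777, 0.0285]
eef_rot: [0.698, 0.668, 0.185, -0.183]
contact_force: [0.3, 0.6, -0.8]
opening: 1.001
grip_force: 0.0
time: 8.0
tcp_pos: [0.4539, -0.0042, 0.1689]
eef_rot: [0.698, 0.667, 0.185, -0.182]
contact_force: [0.5, -0.1, -1.0]
opening: 1.002
grip_force: 0.0
shift [-0.1199, 0.2218, -0.1648] turn [0.041, 0.521, -0.049] | t 8.0 tcp [ 0.4539 -0.0042  0.1689] j [-0.1   0.24  0.44  2.06 -0.67  1.14  0.66] open 1.002 grip 0.0 F [ 0.5 -0.1 -1. ]
```

View pics/w4.png

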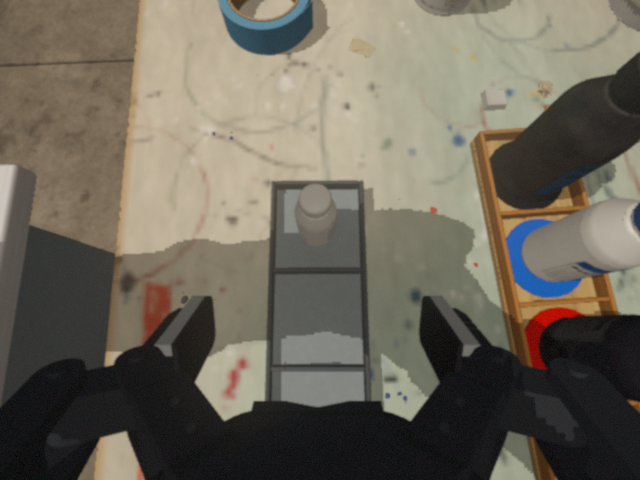

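White stands upright in the middle of the leftmost grey pocket, foot at about (317,237) in a pocket spanning x 273–363. Next is red, with a 60° tilt so its cap clears the palm.

```bash
python3 go.py .50 -.17 .17 0.0 50
```

```text
shift [-0.1401, 0.0511, -0.0784] turn [0.031, 0.349, -0.036] | t 8.05 tcp [ 0.4565 -0.0072  0.1722] j [-0.1   0.23  0.44  2.05 -0.67  1.14  0.66] open 1.002 grip 0.0 F [ 1.7 -1.5  2.8]
```

```bash
python3 -m inch '[[[-0.035,0.012,-0.02],[0,0.1,0]],[[-0.07,0.025,-0.04],[0,0.2,0]],[[-0.105,0.038,-0.06],[0.015,0.3,-0.02]],[[-0.14,0.051,-0.078],[0.03,0.349,-0.036]],[[-0.14,0.051,-0.078],[0.03,0.349,-0.036]]]' | tail -3; python3 go.py .668 -.1525 .137 0.02 60
```

```text
contact_force: [-0.8, 0.4, -0.2]
opening: 1.002
grip_force: 0.0
shift [-0.0023, 0.1707, 0.0276] turn [0.011, 0.175, -0.024] | t 8.55 tcp [ 0.4976 -0.1717  0.1588] j [ 0.33  0.65  0.45  1.69 -0.82  1.64  1.07] open 1.002 grip 0.0 F [-0.8  0.4 -0.2]
```

```bash
python3 -m inch '[[[0,0.045,0],[0,0.06,0]],[[0,0.09,0.005],[0,0.12,0]],[[0,0.13,0.015],[0.01,0.175,-0.02]],[[-0.002,0.17,0.027],[0.011,0.175,-0.024]],[[-0.002,0.17,0.027],[0.011,0.175,-0.024]]]' | tail -3; python3 go.py .668 -.1525 .137 0.02 60
python3 - <<'E'
from h import *
import pickle
p=bot.camera_params('wrist');im=bot.get_image('wrist');pickle.dump(p,open('w5.pkl','wb'))
for q,c in[((.668,-.045,.141),(0,255,0)),((.668,-.045,.013),(0,255,255))]:
    u=proj('wrist',q,p)[0];print(u);cv2.circle(im,tuple(int(v) for v in u),3,c,1)
cv2.imwrite('pics/w5.png',im)
E
```

```text
contact_force: [0.4, 0.5, -0.0]
opening: 0.998
grip_force: 0.0
shift [-0.01, -0.0034, -0.0095] turn [-0.008, -0.008, 0.013] | t 9.05 tcp [ 0.6709 -0.1392  0.1411] j [ 0.34  0.94  0.32  1.27 -1.03  1.78  0.9 ] open 0.998 grip 0.0 F [ 0.4  0.5 -0. ]
[315.96672867 174.4627169 ]
[315.25864862 291.70987229]
```

View pics/w5.png

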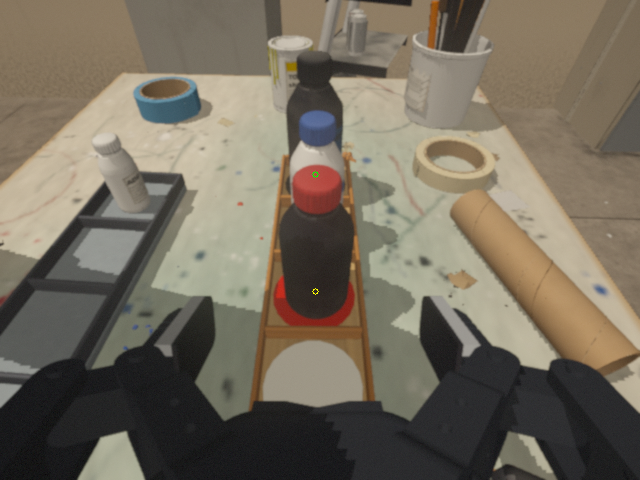

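The red bottle is dead ahead between the jaws: cap top at (317,176), predicted (316,174). Moving in along the tool axis and closing.

```bash
python3 go.py .669 -.0225 .062 0.02 60
```

```text
shift [-0.0108, 0.0037, 0.1425] turn [-0.008, -0.006, 0.011] | t 9.1 tcp [ 0.6687 -0.141   0.1419] j [ 0.34  0.93  0.32  1.28 -1.03  1.78  0.9 ] open 0.996 grip 0.0 F [-0.8 -1.   0.1]
```

```bash
python3 -m inch '[[[-0.011,0.002,0.03],[0,0,0]],[[-0.011,0.002,0.06],[0,0,0]],[[-0.011,0.002,0.095],[0,0,0]],[[-0.011,0.002,0.125],[0,0,0]],[[-0.011,0.002,0.142],[0,0,0]]]' | tail -3; python3 -m inch '[[[0,0,0],[0,0,0]],[[0,0,0],[0,0,0]],[[0,0,0],[0,0,0]]]' | tail -5;python3 go.py .669 -.0225 .062 0.02 60
```

```text
contact_force: [-0.1, 0.4, 0.5]
opening: 0.996
grip_force: 0.0
tcp_pos: [0.6671, -0.0295, 0.0641]
eef_rot: [0.603, 0.621, 0.351, -0.356]
contact_force: [0.6, 0.1, 0.6]
opening: 1.0
grip_force: 0.0
shift [0.0016, 0.002, 0.0071] turn [-0.001, -0.001, 0.009] | t 9.9 tcp [ 0.6671 -0.0295  0.0641] j [ 0.21  0.94  0.28  1.47 -1.09  1.58  0.98] open 1.0 grip 0.0 F [0.6 0.1 0.6]
```

```bash
python3 -m inch '[[[0,0.001,0.004],[0,0,0]],[[0,0.001,0.005],[0,0,0]]]' | tail -3; python3 -m inch '[[[0,0,0],[0,0,0]],[[0,0,0],[0,0,0]],[[0,0,0],[0,0,0]],[[0,0,0],[0,0,0]],[[0,0,0],[0,0,0]]]' 1| tail -5;python3 go.py .669 -.0225 .16 0.02 60
python3 - <<'E'
from h import *
cv2.imwrite('pics/s6.png',bot.get_image('side')[130:330,250:450])
E
```

```text
contact_force: [-0.1, -0.3, 0.7]
opening: 1.0
grip_force: 0.0
tcp_pos: [0.6674, -0.0226, 0.0611]
eef_rot: [0.602, 0.621, 0.351, -0.358]
contact_force: [-1.7, -0.6, 1.1]
opening: 0.627
grip_force: 62.9
shift [0.0858, 0.0021, -0.0491] turn [-0.004, -0.003, 0.009] | t 10.6 tcp [ 0.6674 -0.0226  0.0611] j [ 0.21  0.94  0.28  1.47 -1.1   1.57  0.98] open 0.627 grip 62.9 F [-1.7 -0.6  1.1]
```

```bash
python3 -m inch '[[[0.02,0,-0.012],[0,0,0]],[[0.045,0,-0.026],[0,0,0]],[[0.075,0,-0.043],[0,0,0]],[[0.095,-0.03,-0.055],[0,0,0]],[[0.1,-0.07,-0.058],[0,0,0]]]' | tail -3; python3 go.py .454 .012 .158 -.02 60
```

```text
contact_force: [0.5, -0.2, -2.7]
opening: 0.627
grip_force: 63.4
shift [0.0048, -0.1436, 0.0449] turn [-0.036, -0.0, 0.035] | t 11.15 tcp [ 0.5985 -0.0251  0.1781] j [ 0.2   0.7   0.32  1.63 -1.03  1.64  0.94] open 0.627 grip 63.4 F [ 0.5 -0.2 -2.7]
```

```bash
python3 -m inch '[[[0,-0.035,0.01],[0,0,0]],[[0,-0.07,0.02],[-0.01,0,0.01]],[[0.002,-0.105,0.035],[-0.02,0,0.02]],[[0.005,-0.13,0.045],[-0.03,0,0.03]],[[0.005,-0.143,0.045],[-0.036,0,0.035]]]' | tail -3; python3 -m inch '[[[0,0,0],[0,0,0]],[[0,0,0],[0,0,0]],[[0,0,0],[0,0,0]]]' >/dev/null; python3 go.py .454 .012 .058 -.02 60;python3 - <<'E'
from h import *
import pickle
p=bot.camera_params('wrist');im=bot.get_image('wrist');pickle.dump(p,open('w6.pkl','wb'))
s=bot.sense()['tcp_pos']
def line(g,c):
    u=[tuple(int(v) for v in q) for q in proj('wrist',np.array(g),p)];[cv2.line(im,u[i],u[i-1],c,1) for i in range(len(u))]
G=((.4544-.0,-.0510),-.042)
G=((.4596-.166*.042,.1144-.166),-.042)
for y in(.123,.041,-.041,-.123):line([rack(G[0],G[1],y+b,a,.026) for a,b in((.039,.039),(-.039,.039),(-.039,-.039),(.039,-.039))],(0,255,0))
cv2.imwrite('pics/w6.png',im)
im=bot.get_image('side');cv2.imwrite('pics/s6b.png',cv2.resize(im[150:310,200:420],None,fx=3,fy=3))
E
```

```text
contact_force: [0.8, -0.8, -3.4]
opening: 0.624
grip_force: 63.5
shift [-0.086, 0.0002, 0.0492] turn [-0.002, -0.002, -0.005] | t 11.95 tcp [0.4543 0.0122 0.1571] j [ 0.2   0.53  0.35  2.03 -1.01  1.51  1.11] open 0.626 grip 63.6 F [-0.1 -0.4 -2.1]
```

View pics/w6.png

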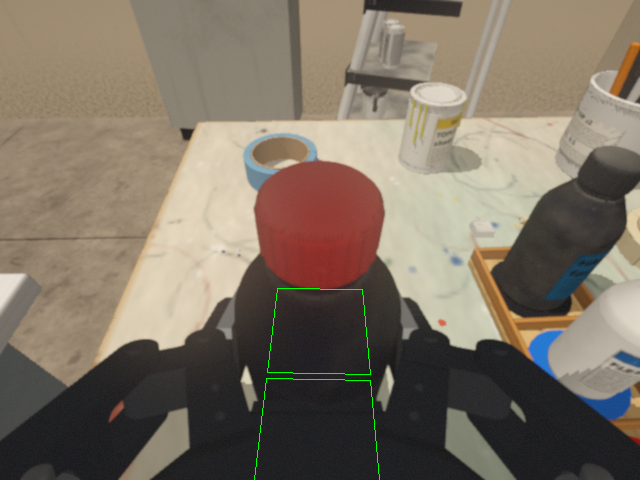

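View pics/s6b.png

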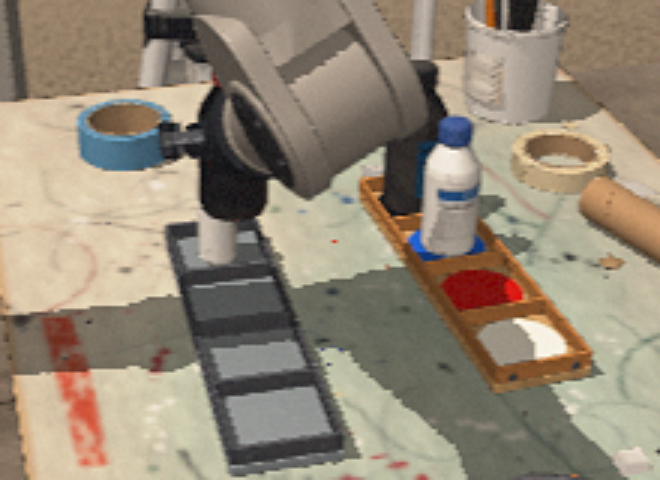

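In hand the red bottle is upright. Its cap top is at (319,200) in the wrist view and its foot is at about (278,218) in the side view; I'll check its axis against the pocket.

```bash
python3 - <<'E'
from h import *
import pickle
np.set_printoptions(precision=4,suppress=True)
p=pickle.load(open('w6.pkl','rb'))
print(ray('wrist',(319,200),.237,p),ray('side',(277.7,217.5),.109))
E
python3 go.py .454 .012 .059 -.02 60
```

```text
[ 0.4555 -0.0139  0.237 ] [ 0.4529 -0.0078  0.109 ]
shift [-0.0852, 0.0006, 0.0486] turn [-0.003, -0.002, -0.005] | t 12.05 tcp [0.454  0.0123 0.1571] j [ 0.2   0.53  0.35  2.03 -1.01  1.51  1.11] open 0.627 grip 63.6 F [ 0.8  0.5 -2.7]
```

Position is good; lower to just above the floor, then ease down.

```bash
python3 -m inch '[[[-0.022,0,0.0125],[0,0,0]],[[-0.044,0,0.025],[0,0,0]],[[-0.064,0,0.037],[0,0,0]],[[-0.077,0,0.044],[0,0,0]],[[-0.0835,0,0.048],[0,0,0]]]' | tail -3; python3 -m inch '[[[0,0,0],[0,0,0]],[[0,0,0],[0,0,0]],[[-0.0009,0,0.0005],[0,0,0]],[[-0.0009,0,0.0005],[0,0,0]]]' |tail -5
```

```text
contact_force: [1.1, -1.2, -2.1]
opening: 0.624
grip_force: 63.5
tcp_pos: [0.4527, 0.0125, 0.0605]
eef_rot: [0.619, 0.604, 0.356, -0.352]
contact_force: [-0.9, -0.2, -2.3]
opening: 0.623
grip_force: 63.5
```

```bash
python3 -m inch '[[[-0.0009,0,0.0005],[0,0,0]],[[-0.0009,0,0.0005],[0,0,0]],[[-0.0009,0,0.0005],[0,0,0]]]' |tail -5;python3 -m inch '[[[-0.0009,0,0.0005],[0,0,0]],[[-0.0009,0,0.0005],[0,0,0]],[[-0.0009,0,0.0005],[0,0,0]]]' |tail -5
```

```text
tcp_pos: [0.4523, 0.0127, 0.059]
eef_rot: [0.619, 0.604, 0.356, -0.353]
contact_force: [-0.4, -0.3, -2.7]
opening: 0.621
grip_force: 63.5
tcp_pos: [0.4524, 0.0126, 0.0582]
eef_rot: [0.619, 0.604, 0.356, -0.353]
contact_force: [-0.7, -1.4, 1.4]
opening: 0.625
grip_force: 63.7
```

```bash
python3 -m inch '[[[0,0,0],[0,0,0]],[[0,0,0],[0,0,0]],[[0,0,0],[0,0,0]],[[0,0,0],[0,0,0]],[[0,0,0],[0,0,0]]]' 0|tail -3; python3 -m inch '[[[0,0,-0.02],[0,0,0]],[[0,0,-0.045],[0,0,0]],[[0,0,-0.08],[0,0,0]],[[0,0,-0.11],[0,0,0]],[[0,0,-0.14],[0,0,0]]]'|tail -5; python3 go.py .664 -.08 .15 .02 60;python3 - <<'E'
from h import *
im=bot.get_image('side');cv2.imwrite('pics/s7.png',cv2.resize(im[150:310,200:420],None,fx=3,fy=3))
E
```

```text
contact_force: [0.0, -0.4, 0.1]
opening: 0.999
grip_force: 0.0
tcp_pos: [0.4499, -0.1115, 0.1288]
eef_rot: [0.62, 0.604, 0.356, -0.352]
contact_force: [0.8, 0.2, -0.5]
opening: 0.999
grip_force: 0.0
shift [0.0377, 0.2132, 0.0202] turn [0.033, -0.002, -0.027] | t 14.55 tcp [ 0.4499 -0.1115  0.1288] j [ 0.36  0.68  0.4   1.86 -0.9   1.64  1.21] open 0.999 grip 0.0 F [ 0.8  0.2 -0.5]
```

View pics/s7.png

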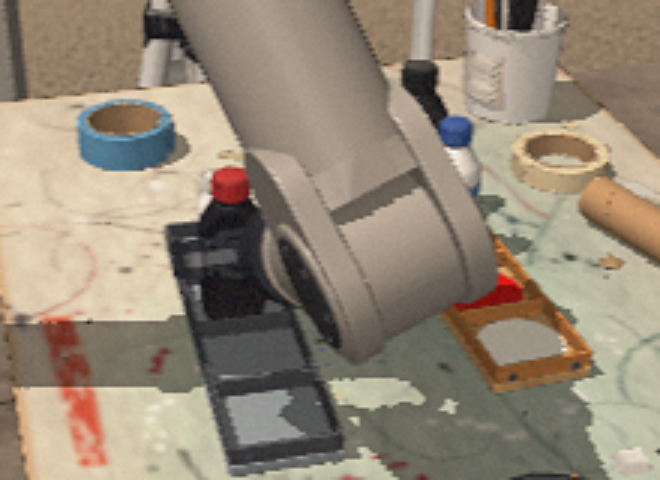

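Red stands upright in its pocket, clear of the fingers. Blue is next.

```bash
python3 go.py .666 -.0526 .1235 .02 60; python3 -m inch '[[[0.0,0.045,0],[0,0,0]],[[0.0,0.09,0],[0.01,0,0]],[[0.01,0.13,0.015],[0.02,0,-0.01]],[[0.03,0.175,0.035],[0.033,0,-0.027]],[[0.045,0.213,0.055],[0.033,0,-0.027]]]'|tail -3;  python3 -m inch '[[[0,0,0],[0,0,0]],[[0,0,0],[0,0,0]]]' >/dev/null; python3 go.py .666 .060 .0585 .02 60;python3 - <<'E'
from h import *
import pickle
p=bot.camera_params('wrist');im=bot.get_image('wrist')
for q,c in[((.666,.038,.138),(0,255,0)),((.666,.038,.013),(0,255,255)),((.663,.121,.158),(0,255,0))]:
    u=proj('wrist',q,p)[0];print(u);cv2.circle(im,tuple(int(v) for v in u),3,c,1)
cv2.imwrite('pics/w8.png',im)
pickle.dump(p,open('w8.pkl','wb'))
E
```

```text
shift [0.0303, 0.2132, 0.0637] turn [0.04, 0.004, -0.027] | t 14.6 tcp [ 0.451  -0.1169  0.13  ] j [ 0.37  0.68  0.41  1.86 -0.9   1.64  1.21] open 0.999 grip 0.0 F [ 0.9 -3.2  0.5]
contact_force: [0.3, 0.2, 0.3]
opening: 0.998
grip_force: 0.0
shift [-0.0175, 0.0037, 0.1288] turn [-0.003, -0.003, 0.002] | t 15.3 tcp [ 0.6647 -0.043   0.1378] j [ 0.21  0.85  0.31  1.45 -1.07  1.66  0.9 ] open 1.003 grip 0.0 F [-1.  -1.4  0.4]
[320.75003495 186.46356739]
[319.62144975 301.27123144]
[318.59676249  94.11039613]
```

View pics/w8.png

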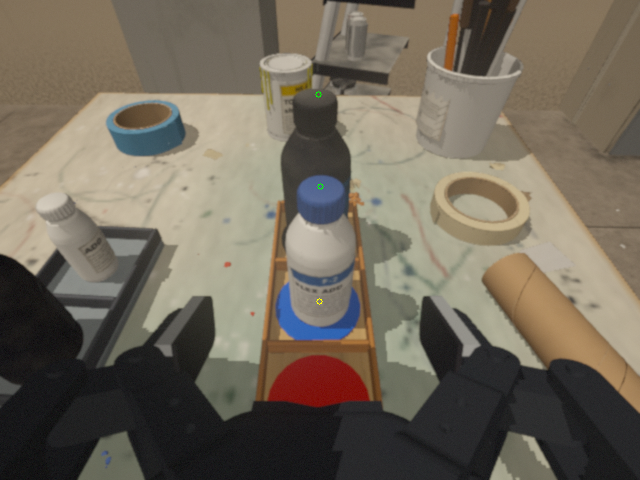

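The blue cap top at (320,187) and the black at (315,97) match the predictions, so in I go and grip.

```bash
python3 -m inch '[[[-0.012,0.001,0.02],[0,0,0]],[[-0.0175,0.002,0.05],[0,0,0]],[[-0.0175,0.002,0.085],[0,0,0]],[[-0.0175,0.002,0.115],[0,0,0]],[[-0.0175,0.002,0.129],[0,0,0]]]' | tail -3; python3 -m inch '[[[0,0,0],[0,0,0]],[[0,0,0],[0,0,0]],[[0,0,0],[0,0,0]]]' | tail -5;python3 go.py .666 .060 .0585 0.02 60
```

```text
contact_force: [-0.0, 0.0, -0.2]
opening: 0.996
grip_force: 0.0
tcp_pos: [0.6653, 0.0573, 0.0588]
eef_rot: [0.606, 0.618, 0.351, -0.357]
contact_force: [-0.6, -0.4, 0.0]
opening: 1.003
grip_force: 0.0
shift [0.0011, 0.0008, 0.0025] turn [0.002, -0.001, 0.0] | t 16.15 tcp [0.6653 0.0573 0.0588] j [ 0.11  0.9   0.25  1.57 -1.16  1.47  0.97] open 1.003 grip 0.0 F [-0.6 -0.4  0. ]
```

```bash
python3 -m inch '[[[0,0,0.001],[0,0,0]],[[0,0,0.001],[0,0,0]],[[0,0,0.001],[0,0,0]],[[0,0,0.001],[0,0,0]],[[0,0,0.001],[0,0,0]]]' 1| tail -5; python3 -m inch '[[[0.02,0,-0.012],[0,0,0]],[[0.045,0,-0.026],[0,0,0]],[[0.075,0,-0.043],[0,0,0]],[[0.09,0,-0.06],[0,0,0]],[[0.08,-0.01,-0.09],[0,0,0]]]' | tail -3; python3 go.py .60 -.08 .158 0 60
```

```text
tcp_pos: [0.6648, 0.0604, 0.0584]
eef_rot: [0.605, 0.618, 0.351, -0.358]
contact_force: [0.0, -1.2, 1.9]
opening: 0.555
grip_force: 61.8
contact_force: [0.3, 0.4, -1.5]
opening: 0.553
grip_force: 61.9
shift [-0.0668, -0.0596, -0.0826] turn [-0.021, -0.006, 0.019] | t 17.15 tcp [0.6565 0.0264 0.1756] j [ 0.13  0.75  0.29  1.54 -1.1   1.6   0.85] open 0.553 grip 61.9 F [ 0.3  0.4 -1.5]
```

```bash
python3 -m inch '[[[-0.02,-0.015,-0.03],[0,0,0]],[[-0.04,-0.03,-0.055],[0,0,0]],[[-0.067,-0.06,-0.083],[-0.01,0,0.01]],[[-0.067,-0.1,-0.083],[-0.02,-0.006,0.019]],[[-0.067,-0.14,-0.083],[-0.021,-0.006,0.019]]]' | tail -3; python3 go.py .451 -.071 .156 -.02 60
```

```text
contact_force: [0.5, 0.1, -2.0]
opening: 0.553
grip_force: 62.0
shift [0.0099, -0.0648, 0.0134] turn [-0.013, 0.005, -0.001] | t 17.65 tcp [ 0.5157 -0.0882  0.1537] j [ 0.3   0.68  0.38  1.76 -0.96  1.65  1.08] open 0.553 grip 62.0 F [ 0.5  0.1 -2. ]
```

```bash
python3 -m inch '[[[0,-0.03,0.005],[0,0,0]],[[0.01,-0.05,0.013],[-0.013,0.005,0]],[[0.01,-0.065,0.013],[-0.013,0.005,0]],[[0.01,-0.065,0.013],[-0.013,0.005,0]],[[0.01,-0.065,0.013],[-0.013,0.005,0]]]' | tail -3; python3 -m inch '[[[0,0,0],[0,0,0]],[[0,0,0],[0,0,0]]]' >/dev/null; python3 go.py .451 -.071 .0575 -.02 60;python3 - <<'E'
from h import *
import pickle
p=bot.camera_params('wrist');im=bot.get_image('wrist')
# blue cap centroid and the red cap
hsv=cv2.cvtColor(im,cv2.COLOR_BGR2HSV)
for n,m in(('blue',cv2.inRange(hsv,(100,90,30),(130,255,255))),('red',cv2.inRange(hsv,(0,150,60),(6,255,255))|cv2.inRange(hsv,(174,150,60),(180,255,255)))):
    k,l,st,c=cv2.connectedComponentsWithStats(m)
    for i in range(1,k):
        if st[i][4]>400:print(n,st[i],c[i].round(1))
tz=bot.sense()['tcp_pos'][2]
print(proj('wrist',[(.451,-.0925,tz+.0795),(.454,-.0105,.138)],p))
cv2.imwrite('pics/w9.png',im);pickle.dump((p,tz),open('w9.pkl','wb'))
E
```

```text
contact_force: [0.6, 0.1, -1.3]
opening: 0.554
grip_force: 62.0
shift [-0.0874, -0.0028, 0.0484] turn [-0.002, -0.002, 0.003] | t 18.35 tcp [ 0.4536 -0.0694  0.1574] j [ 0.3   0.6   0.39  1.92 -0.93  1.61  1.16] open 0.554 grip 62.0 F [ 0.2  0.3 -1.8]
blue [ 279  184   91   97 5564] [322.7 238.6]
blue [508 186  48  48 797] [528.5 212.5]
blue [ 493  261   81   59 3433] [533.5 290.9]
blue [260 353 124  47 910] [318.4 386.2]
red [ 531  333  102   90 5475] [584.7 374.3]
[[304.31631931 193.37792374]
 [314.38736809 234.92339673]]
```

View pics/w9.png

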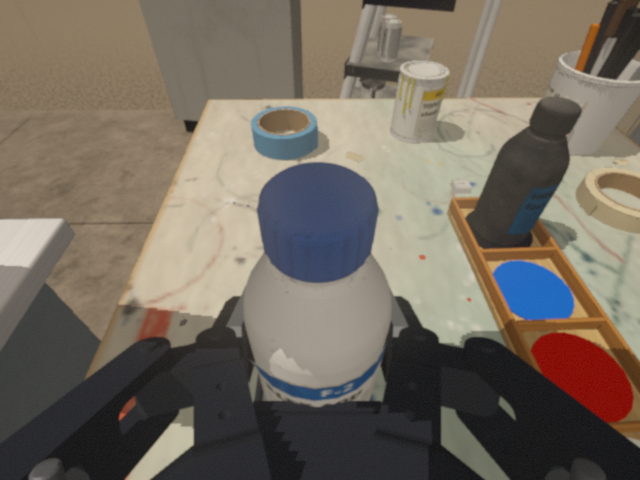

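The blue cap in hand is at about (318,202), slightly right of the target point (304,193). I'll compute the correction.

```bash
python3 - <<'E'
from h import *
import pickle
p,tz=pickle.load(open('w9.pkl','rb'))
print(ray('wrist',(318,202),tz+.0795,p),tz)
E
python3 go.py .4495 -.071 .0575 -.02 60
```

```text
[ 0.4541804  -0.09567968  0.23690064] 0.15740063842468316
shift [-0.0875, -0.0041, 0.0483] turn [-0.002, -0.002, 0.003] | t 18.4 tcp [ 0.4535 -0.0693  0.1574] j [ 0.3   0.6   0.39  1.92 -0.93  1.61  1.16] open 0.553 grip 62.0 F [ 0.1  1.  -2.4]
```

```bash
python3 -m inch '[[[-0.022,-0.003,0.0125],[0,0,0]],[[-0.044,-0.003,0.025],[0,0,0]],[[-0.064,-0.003,0.037],[0,0,0]],[[-0.077,-0.003,0.0445],[0,0,0]],[[-0.085,-0.003,0.049],[0,0,0]]]' | tail -3; python3 -m inch '[[[0,0,0],[0,0,0]],[[0,0,0],[0,0,0]],[[-0.0009,0,0.0005],[0,0,0]],[[-0.0009,0,0.0005],[0,0,0]]]' |tail -5; python3 -m inch '[[[-0.0009,0,0.0005],[0,0,0]],[[-0.0009,0,0.0005],[0,0,0]],[[-0.0009,0,0.0005],[0,0,0]]]' |tail -5
```

```text
contact_force: [0.3, -0.5, -1.6]
opening: 0.559
grip_force: 62.0
tcp_pos: [0.4501, -0.0692, 0.0591]
eef_rot: [0.617, 0.607, 0.358, -0.35]
contact_force: [-0.1, -0.9, -2.3]
opening: 0.558
grip_force: 62.0
tcp_pos: [0.4498, -0.069, 0.0576]
eef_rot: [0.617, 0.607, 0.358, -0.351]
contact_force: [-0.5, -0.9, -1.8]
opening: 0.554
grip_force: 62.0
```

```bash
python3 -m inch '[[[-0.0009,0,0.0005],[0,0,0]],[[-0.0009,0,0.0005],[0,0,0]],[[-0.0009,0,0.0005],[0,0,0]]]' |tail -5; python3 -m inch '[[[-0.0009,0,0.0005],[0,0,0]],[[-0.0009,0,0.0005],[0,0,0]],[[-0.0009,0,0.0005],[0,0,0]]]' |tail -5
```

```text
tcp_pos: [0.4498, -0.069, 0.0564]
eef_rot: [0.617, 0.607, 0.358, -0.351]
contact_force: [-0.1, -0.3, -1.3]
opening: 0.557
grip_force: 62.0
tcp_pos: [0.4498, -0.069, 0.0554]
eef_rot: [0.617, 0.607, 0.358, -0.351]
contact_force: [0.6, 0.0, -2.1]
opening: 0.552
grip_force: 62.0
```

```bash
python3 -m inch '[[[-0.0009,0,0.0005],[0,0,0]],[[-0.0009,0,0.0005],[0,0,0]],[[-0.0009,0,0.0005],[0,0,0]]]' |tail -5
```

```text
tcp_pos: [0.4498, -0.069, 0.0553]
eef_rot: [0.617, 0.606, 0.358, -0.351]
contact_force: [-1.5, -2.2, 5.3]
opening: 0.554
grip_force: 62.5
```

```bash
python3 -m inch '[[[0,0,0],[0,0,0]],[[0,0,0],[0,0,0]],[[0,0,0],[0,0,0]],[[0,0,0],[0,0,0]],[[0,0,0],[0,0,0]]]' 0|tail -3; python3 -m inch '[[[0,0,-0.02],[0,0,0]],[[0,0,-0.045],[0,0,0]],[[0,0,-0.08],[0,0,0]],[[0,0,-0.11],[0,0,0]],[[0,0,-0.14],[0,0,0]]]'|tail -5; python3 go.py .66 -.10 .15 .02 60
```

```text
contact_force: [0.1, -0.2, 0.8]
opening: 0.996
grip_force: 0.0
tcp_pos: [0.4474, -0.1915, 0.1247]
eef_rot: [0.617, 0.607, 0.358, -0.351]
contact_force: [0.3, -0.3, -0.3]
opening: 0.996
grip_force: 0.0
shift [0.0693, 0.2109, 0.0701] turn [0.033, -0.002, -0.018] | t 21.5 tcp [ 0.4474 -0.1915  0.1247] j [ 0.46  0.76  0.43  1.72 -0.85  1.73  1.25] open 0.996 grip 0.0 F [ 0.3 -0.3 -0.3]
```

```bash
python3 -m inch '[[[0.0,0.045,0],[0,0,0]],[[0.01,0.09,0],[0.01,0,0]],[[0.03,0.135,0.01],[0.02,0,-0.01]],[[0.05,0.175,0.035],[0.033,0,-0.018]],[[0.07,0.211,0.07],[0.033,0,-0.018]]]'|tail -3; python3 go.py .66 .031 .132 .02 60
```

```text
contact_force: [0.4, 0.1, -0.7]
opening: 1.002
grip_force: 0.0
shift [0.0505, 0.0036, 0.125] turn [0.002, -0.001, 0.001] | t 22.0 tcp [ 0.6589 -0.1025  0.1507] j [ 0.28  0.87  0.34  1.38 -1.05  1.74  0.9 ] open 1.002 grip 0.0 F [ 0.4  0.1 -0.7]
```

```bash
python3 -m inch '[[[0.015,0.002,0.04],[0,0,0]],[[0.03,0.002,0.08],[0,0,0]],[[0.05,0.002,0.11],[0,0,0]],[[0.05,0.002,0.125],[0,0,0]],[[0.05,0.002,0.125],[0,0,0]]]'|tail -3; python3 -m inch '[[[0,0,0],[0,0,0]],[[0,0,0],[0,0,0]]]' >/dev/null; python3 go.py .660 .144 .067 .02 60
python3 - <<'E'
from h import *
p=bot.camera_params('wrist');im=bot.get_image('wrist');g=im.max(axis=2)
pr=proj('wrist',[(.660,.121,.158),(.660,.121,.08),(.660,.121,.013)],p);print(pr)
for r in range(int(pr[0,1])-30,int(pr[1,1])+20,10):
    c=np.where(g[r,240:400]<75)[0]+240
    print(r,(c.min(),c.max(),c.mean().round(1),len(c)) if len(c) else None)
cv2.imwrite('pics/w10.png',im)
E
```

```text
contact_force: [0.0, -0.0, -0.1]
opening: 1.002
grip_force: 0.0
shift [0.0029, 0.0057, 0.1327] turn [0.003, 0.0, -0.002] | t 22.7 tcp [0.6562 0.0276 0.1308] j [ 0.13  0.8   0.3   1.56 -1.12  1.56  0.9 ] open 1.002 grip 0.0 F [ 0.7 -1.2  0.6]
[[324.59208811 135.57202148]
 [322.96641729 230.75635076]
 [322.04956819 284.43860018]]
105 (np.int64(341), np.int64(343), np.float64(342.0), 3)
115 None
125 None
135 None
145 (np.int64(298), np.int64(352), np.float64(333.2), 6)
155 (np.int64(298), np.int64(351), np.float64(324.5), 54)
165 (np.int64(299), np.int64(350), np.float64(324.5), 52)
175 (np.int64(300), np.int64(349), np.float64(324.5), 50)
185 (np.int64(292), np.int64(356), np.float64(325.6), 60)
195 (np.int64(286), np.int64(363), np.float64(324.5), 78)
205 (np.int64(288), np.int64(365), np.float64(326.5), 78)
215 (np.int64(283), np.int64(366), np.float64(324.5), 84)
225 (np.int64(284), np.int64(365), np.float64(324.5), 82)
235 (np.int64(285), np.int64(364), np.float64(324.5), 80)
245 (np.int64(286), np.int64(363), np.float64(324.5), 78)
```

Numbers show the black bottle's axis at column 324.5, against 323–324.6 predicted, so it is on target. Move in and grip.

```bash
python3 -m inch '[[[0.002,0.004,0.025],[0,0,0]],[[0.003,0.004,0.055],[0,0,0]],[[0.003,0.004,0.09],[0,0,0]],[[0.003,0.004,0.12],[0,0,0]],[[0.003,0.004,0.1325],[0,0,0]]]' | tail -3; python3 -m inch '[[[0,0,0],[0,0,0]],[[0,0,0],[0,0,0]],[[0,0,0],[0,0,0]]]' | tail -5;python3 go.py .660 .144 .067 0.02 60
```

```text
contact_force: [-0.5, 0.8, 0.7]
opening: 0.997
grip_force: 0.0
tcp_pos: [0.6588, 0.1442, 0.0684]
eef_rot: [0.607, 0.618, 0.351, -0.356]
contact_force: [1.7, -1.0, -0.2]
opening: 1.0
grip_force: 0.0
shift [-0.0013, 0.0012, 0.0005] turn [0.004, -0.0, -0.0] | t 23.55 tcp [0.6588 0.1442 0.0684] j [-0.    0.84  0.23  1.66 -1.23  1.38  0.94] open 1.0 grip 0.0 F [ 1.7 -1.  -0.2]
```

```bash
python3 -m inch '[[[0,0,0],[0,0,0]],[[0,0,0],[0,0,0]],[[0,0,0],[0,0,0]],[[0,0,0],[0,0,0]],[[0,0,0],[0,0,0]]]' 1| tail -5; python3 -m inch '[[[0.02,0,-0.012],[0,0,0]],[[0.045,0,-0.026],[0,0,0]],[[0.075,0,-0.043],[0,0,0]],[[0.09,0,-0.06],[0,0,0]],[[0.075,0,-0.09],[0,0,0]]]' | tail -3; python3 go.py .62 -.12 .168 0 60
```

```text
tcp_pos: [0.6585, 0.1462, 0.0686]
eef_rot: [0.606, 0.618, 0.351, -0.357]
contact_force: [2.4, -3.4, 4.4]
opening: 0.675
grip_force: 62.9
contact_force: [1.4, -0.1, -2.8]
opening: 0.679
grip_force: 64.4
shift [-0.1253, -0.0447, -0.1934] turn [-0.022, -0.006, 0.018] | t 24.55 tcp [0.6581 0.1113 0.1814] j [ 0.02  0.7   0.27  1.61 -1.16  1.51  0.8 ] open 0.679 grip 64.4 F [ 1.4 -0.1 -2.8]
```

```bash
python3 -m inch '[[[-0.02,-0.005,-0.035],[0,0,0]],[[-0.045,-0.012,-0.073],[0,0,0]],[[-0.07,-0.02,-0.112],[-0.01,0,0.01]],[[-0.097,-0.03,-0.152],[-0.02,-0.006,0.018]],[[-0.125,-0.045,-0.193],[-0.022,-0.006,0.018]]]' | tail -3; python3 go.py .45 -.151 .166 -.02 60
```

```text
contact_force: [0.9, -0.5, -2.3]
opening: 0.675
grip_force: 64.4
shift [-0.0136, -0.1673, -0.0248] turn [-0.013, 0.005, 0.001] | t 25.05 tcp [ 0.6175 -0.1241  0.1642] j [ 0.31  0.81  0.36  1.47 -1.02  1.74  0.94] open 0.675 grip 64.4 F [ 0.9 -0.5 -2.3]
```

```bash
python3 -m inch '[[[-0.013,-0.04,-0.025],[0,0,0]],[[-0.013,-0.08,-0.025],[-0.01,0,0]],[[-0.013,-0.12,-0.025],[-0.013,0.005,0]],[[-0.013,-0.15,-0.025],[-0.013,0.005,0]],[[-0.013,-0.167,-0.025],[-0.013,0.005,0]]]' | tail -3; python3 -m inch '[[[0,0,0],[0,0,0]],[[0,0,0],[0,0,0]]]' >/dev/null; python3 go.py .448 -.151 .068 -.02 60;python3 - <<'E'
from h import *
p=bot.camera_params('wrist');im=bot.get_image('wrist');g=im.max(axis=2)
tz=bot.sense()['tcp_pos'][2]
pr=proj('wrist',[(.448,-.174,tz+.0895),(.448,-.174,tz+.04)],p);print(tz,pr)
for r in range(130,330,12):
    c=np.where(g[r,230:410]<75)[0]+230
    print(r,(int(c.min()),int(c.max()),len(c)) if len(c) else None)
cv2.imwrite('pics/w11.png',im)
E
```

```text
contact_force: [1.4, -0.0, -2.0]
opening: 0.674
grip_force: 64.5
shift [-0.0869, -0.0036, 0.0479] turn [0.001, -0.001, 0.002] | t 25.75 tcp [ 0.4515 -0.1491  0.1673] j [ 0.4   0.66  0.43  1.79 -0.87  1.72  1.18] open 0.674 grip 64.6 F [-0.  -1.  -2.5]
0.16730566522138723 [[299.76715354 162.04888105]
 [305.13258654 294.90723977]]
130 None
142 None
154 None
166 None
178 None
190 (334, 343, 6)
202 (332, 382, 51)
214 (296, 380, 52)
226 (267, 378, 110)
238 (266, 376, 111)
250 (262, 381, 119)
262 (257, 390, 134)
274 (269, 397, 129)
286 (261, 402, 116)
298 (238, 406, 146)
310 (238, 407, 165)
322 (236, 407, 170)
```

```bash
python3 -m inch '[[[-0.022,-0.004,0.0125],[0,0,0]],[[-0.044,-0.004,0.025],[0,0,0]],[[-0.064,-0.004,0.037],[0,0,0]],[[-0.077,-0.004,0.0445],[0,0,0]],[[-0.085,-0.004,0.0485],[0,0,0]]]' | tail -3; python3 -m inch '[[[0,0,0],[0,0,0]],[[0,0,0],[0,0,0]],[[-0.0009,0,0.0005],[0,0,0]],[[-0.0009,0,0.0005],[0,0,0]]]' |tail -5; python3 -m inch '[[[-0.0009,0,0.0005],[0,0,0]],[[-0.0009,0,0.0005],[0,0,0]],[[-0.0009,0,0.0005],[0,0,0]]]' |tail -5
```

```text
contact_force: [-0.8, -0.1, -3.3]
opening: 0.676
grip_force: 64.5
tcp_pos: [0.4477, -0.1496, 0.0694]
eef_rot: [0.618, 0.607, 0.358, -0.349]
contact_force: [0.4, 0.1, -2.5]
opening: 0.673
grip_force: 64.5
tcp_pos: [0.4474, -0.1493, 0.0679]
eef_rot: [0.618, 0.607, 0.358, -0.35]
contact_force: [0.3, -0.3, -1.9]
opening: 0.674
grip_force: 64.5
```

```bash
for i in 1; do python3 -m inch '[[[-0.0009,0,0.0005],[0,0,0]],[[-0.0009,0,0.0005],[0,0,0]],[[-0.0009,0,0.0005],[0,0,0]]]' |tail -5;done; python3 -m inch '[[[-0.0009,0,0.0005],[0,0,0]],[[-0.0009,0,0.0005],[0,0,0]],[[-0.0009,0,0.0005],[0,0,0]]]' |tail -5
```

```text
tcp_pos: [0.4474, -0.1493, 0.0667]
eef_rot: [0.618, 0.606, 0.358, -0.35]
contact_force: [-0.2, 0.1, -2.2]
opening: 0.682
grip_force: 64.5
tcp_pos: [0.4473, -0.1494, 0.0657]
eef_rot: [0.618, 0.606, 0.358, -0.35]
contact_force: [0.0, 0.3, -2.6]
opening: 0.674
grip_force: 64.6
```

```bash
python3 -m inch '[[[-0.0009,0,0.0005],[0,0,0]],[[-0.0009,0,0.0005],[0,0,0]],[[-0.0009,0,0.0005],[0,0,0]]]' |tail -5
```

```text
tcp_pos: [0.4474, -0.1494, 0.0655]
eef_rot: [0.618, 0.606, 0.358, -0.35]
contact_force: [-0.7, -1.4, 2.3]
opening: 0.673
grip_force: 64.8
```

Contact felt; release, back off and rise.

```bash
python3 -m inch '[[[0,0,0],[0,0,0]],[[0,0,0],[0,0,0]],[[0,0,0],[0,0,0]],[[0,0,0],[0,0,0]],[[0,0,0],[0,0,0]]]' 0|tail -3; python3 -m inch '[[[0,0,-0.02],[0,0,0]],[[0,0,-0.045],[0,0,0]],[[0,0,-0.08],[0,0,0]],[[0,0,-0.11],[0,0,0]],[[0.02,0,-0.14],[0,0,0]]]'|tail -5; python3 -m inch '[[[0.04,0,-0.02],[0,0,0]],[[0.08,0,-0.04],[0,-0.1,0]],[[0.12,0,-0.07],[0,-0.2,0]],[[0.16,0,-0.1],[0,-0.3,0]],[[0.16,0,-0.1],[0,-0.35,0]]]'|tail -5;  python3 -m inch '[[[0,0,0],[0,0,0]],[[0,0,0],[0,0,0]],[[0,0,0],[0,0,0]]]' >/dev/null
python3 - <<'E'
from h import *
print(bot.sense()['time'])
p=bot.camera_params('wrist');w=bot.get_image('wrist');s=bot.get_image('scene');
G=((.4596-.166*.042,.1144-.166),-.042)
for n,im,pp in(('wrist',w,p),('scene',s,None)):
  for y in(.123,.041,-.041,-.123):
    u=proj(n,[rack(G[0],G[1],y,r*np.cos(t),.01)+np.array([-r*np.sin(t)*-0,r*np.sin(t),0]) for r in(.015,) for t in np.linspace(0,6.28,13)],pp).astype(int)
    cv2.polylines(im,[u.reshape(-1,1,2)],True,(0,255,0),1)
out=np.hstack([cv2.resize(w,(400,300)),cv2.resize(s[130:343,190:474],(400,300))]);out=np.vstack([out,np.zeros((0,800,3),np.uint8)])
cv2.imwrite('pics/f.png',out)
E
```

```text
contact_force: [0.5, 0.4, -0.1]
opening: 1.0
grip_force: 0.0
tcp_pos: [0.4441, -0.2619, 0.1508]
eef_rot: [0.619, 0.605, 0.357, -0.351]
contact_force: [1.1, 0.7, 0.1]
opening: 0.997
grip_force: 0.0
tcp_pos: [0.4457, -0.2698, 0.3486]
eef_rot: [0.67, 0.661, 0.245, -0.231]
contact_force: [0.1, -0.5, -1.0]
opening: 1.005
grip_force: 0.0
29.7
```

View pics/f.png

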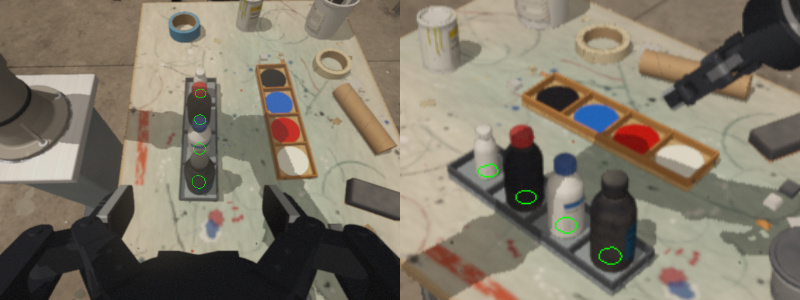

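All four bottles stand upright in the grey rack, in the order white, red, blue, black from the left. Each foot is over its ±15 mm marker, and the bystanders have not moved.

```bash
python3 -c "
from workcell import bot
print(bot.hand_in())"
```

```text
the job is handed in; nothing more can be done
None
```

The job is handed in at about 30 s of the 112 s allowed: all four bottles stand upright in the grey rack in reverse order (white, red, blue, black from the left), the bystanders were not touched, and no verdict came back.

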